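# Lock a printing block into the proofing bed with its recessed knob

### The job

Pick up the nearly square printing block with the star on it and lay it flat, star up, in the channel of the proofing bed between the sprung fence and the sliding jaw, about midway along them, and let go of it. Then reach down into the well of the bed and turn the recessed knob clockwise until the jaw holds the block firmly against the fence, but without overtightening, which bruises the block. Let go and leave everything else on the table where it is.

Things in the scene. Friction and masses are not known exactly. Their poses are not given: they have to be found in the camera images.
- cut_center (a point): Centre (half-way up) of the loose printing block to be locked up: light wood, dark metal plate on top with an eight-pointed star, 50 mm long (its x), 38 mm wide (its y), 23.5 mm high, 80 to 170 g, lying flat.
- bed: Fixed grey cast proofing bed, 140 mm along its x, 200 mm along its y. Origin at table height under the channel. From -y to +y: back stop, sprung fence, channel, jaw, housing with the knob's well. Channel floor level, 30 mm above the table, x -70..70, y -65..36 mm.
- channel (a point): Point on the channel floor, 22 mm (across, +y) from the face of the fence, axes as the bed's: the block's centre goes above it. As found, fence and jaw faces stand 44 to 47 mm apart: the block's 38 mm goes across, its 50 mm along the bed's x. The channel is open at both x ends, so fingers have room at the two ends of the block.
- fence: Steel fence bar, 60 mm along x, 10 mm thick, top 15 mm above the channel floor. Origin at the middle of the face that touches the block (it looks to the bed's +y), at floor height. It backs off on a stiff spring, 20 N per mm, at most 4 mm. The jaw opposite is a like bar. The block should end pressed on the fence with 10 to 30 N; over 35 N bruises it.
- well (a point): Centre of the mouth of the open square well, 52 mm above the table, axes as the bed's. 80 x 80 mm inside, walls 9 mm thick, floor 4 mm above the table. The knob stands in its centre.
- knob_grip (a point): On the vertical axis of the black knob, at grip height, 36 mm above the table. Upright bar 42 mm long (this point's x), 14 mm thick (y), sides 14 to 44 mm above the table, on a disc of radius 21 mm, top at 14 mm. Turns clockwise from above to close the jaw, 2.6 rad at most; stays where left.
- knob: The same knob, origin at its foot, 6 mm above the table. Closes the jaw 6 mm per rad: contact after 1.0 to 1.5 rad, tight 0.1 to 0.2 rad later (a second grip may be needed). Has about 0.20 N m of friction, less or reversed in a reading at rest; each newton of squeeze adds 0.006 N m: stop when, turned in like small steps, it reads 0.12 N m (0.06 to 0.18) more than when free.
- strip: Bystander: printing block 84 x 22 x 23.5 mm, origin at the centre of its underside. Leave it alone.
- dot: Bystander: printing block 26 x 26 x 23.5 mm, origin at the centre of its underside. Leave it alone.
- ink_tin: Bystander: round tin, 72 mm across, 60 mm high, fixed to the table.
- brayer: Bystander: ink roller lying down, 90 mm rubber roller at its origin, handle 155 mm long along its -x. Leave it alone.
- stick: Bystander: flat steel composing stick, 220 x 50 x 19 mm. Leave it alone.
- mallet: Bystander: hammer lying flat. Leave it alone.
- spacer: Bystander: steel bar 90 x 16 x 18 mm. Leave it alone.
- pot: Bystander: white ceramic cup, 72 mm across, 90 mm high. Leave it alone.
There are look-alikes about, which are no part of the job. What is shaped like the part that bears cut_center but purple, red or yellow is not meant.

How it is judged:
By the outcome, as a careful person would: the job done as asked, in the order asked, and still so for the second after the job is handed in, with the robot touching nothing.
It also fails if it takes over 72 s, if anything falls off the work surface, if the arm or the gripper's body presses on something with over 40 N, if the wrist force passes 120 N, or if a joint passes its speed limit or range.

### The arm

A 6-joint arm with a two-finger parallel gripper is mounted at the origin on the work surface. World frame = base frame: x ahead of the robot, y to its left, z up, the work surface at z = 0. Lengths are in m, angles in degrees, forces in N, time in s.
With the tool pointing down it reaches from about 0.35 to 0.925 m from the base axis. Payload 6.4 kg.
Tool frame: the origin (TCP) lies between the finger pads; the fingertips stand 19 mm ahead of it and the grasp point (between the pads) is the TCP; z points along the fingers, y is the direction in which the jaws open and shut (so a half turn about z gives the same grasp; the last joint's range is limited). The gripper opens to 85 mm and grips with 20 to 120 N. Pads are 22 mm wide; open, the fingers measure 114 mm over their backs; the gripper's body (76 mm by 85 mm) begins 54 mm behind the grasp point. The pads swing forward as they close: fully open they stand 13 mm farther back than shut.
Start: joints at [59.926, 14.043, 89.255, -0, 76.702, -9.975], TCP at [0.223, 0.61, 0.25] pointing down, gripper open.
Joint ranges: [-179.41, 179.41], [-58.25, 129.5], [7.25, 145.43], [-54.29, 234.29], [11.92, 165.04], [-157.13, 157.13]. Speed limits (degrees/s): [147.25, 147.25, 180, 180, 180, 180].

### API

Orientations are given as a 3x3 rotation matrix whose columns are the frame's x, y, z axes.
In Python, from workcell import arm gives the robot as it stands.
- The arm moves only by the shell command python3 -m crank 'ROWS' [FORCE]. ROWS is JSON, a list of rows, each an object of numbers: "dx", "dy", "dz": the shift along the tool's x, y, z each as a share of 100 mm, from -1 to 1; "ax", "ay", "az": the turn, a rotation vector about the tool's x, y, z each as a share of 360 degrees, from -1 to 1; "grip": the closure, from 0 (fully open) to 1 (shut). A call has 1 to 10 rows; each row shifts and turns the commanded pose from where the row before left it, along the tool's axes as they then stand; what a row does not reach is not made up. A row lasts 1/10 s, in which the tool goes at most 50 mm and 8.59 degrees, less where a joint would pass 70% of its speed; a pose out of reach is approached as far as the arm can. A call with a number of a shift or a turn outside -1 to 1 is refused whole. A call with a gripper value outside its range is refused whole. The fingers move at their own pace and stop on an object; FORCE is the grip in N (left out, the last holds). Time passes only in rows, so rows that do not move let the fingers close. It gives the time, the measured TCP pose, the force and the opening at its end, in the units of the state.
- arm.get_obs(): the state, without advancing time (a new reading comes with each control period).
- arm.read_camera(name): name is "side" or "top"; returns (picture, depth): 384x512x3 uint8, red, green, blue; 384x512 float32, m along the optical axis (not along the pixel's ray), 0 where there is no reading.
- arm.get_calibration(name): a dict with "fx", "fy", "cx", "cy" (pixels), "origin" and "rotation" of the camera in the world. Camera axes: x right, y up, looking along -z (the intrinsics and any distortion apply to the point x, -y, -z); pixel columns grow to the right and rows downward; lengths in m; the calibration is good to about 2 mm. A picture is of the moment at which its call begins. get_calibration takes no time and is no camera call.
- arm.job_done(): hands the job in, once; it reports no verdict.
Trained networks look in the newest picture that a camera, given by its name, has taken for a name from the list of things; names that differ only in an ending like _2 or _b are one class to them, and where a whole thing is asked for, a point or a joint stands for the part that bears it (a point fixed in the world has none). Each returns a list of dicts, best first, with "confidence" (0 to 1); they miss things now and then, are a little off and sometimes report something else, mostly with a low value. They report only what shows in the picture. A call takes as long as a camera call. They do not tell look-alikes from the thing itself.
- arm.outline_of(camera, query): "region" (384x512 bool, what is visible of it) and "at" ([column, row] in pixels, amid what is visible of it).
The state is a dict: "time_s": time; "q": joint angles; "dq": joint speeds; "effort": joint torques, N m; "ee_pos": TCP position; "eef_rot": TCP orientation; "contact_force": force on the tool from outside, world axes, zero at the start; "moment": the same for the moment, N m; "width": finger opening in m.
Only numpy, scipy, OpenCV 4.12 (cv2) and the standard library are available. Lean on these libraries where they do the work, as an engineer would, in place of code of your own. Each camera call takes 0.05 s, during which the arm holds its last target. There are 200 camera calls.

## Working session

There is one attempt and no reset: what is moved stays moved. The work goes in short steps, Python scripts to look and compute and a shell command to move; the robot and the scene stay as the last step left them, time stands still between calls to the robot, and variables do not carry over. Pictures are saved under pics/ and viewed, about 8 in all and at most 12, crops included, and the job is handed in when it is done.

```bash
mkdir -p pics; ls; cat > h.py <<'E'
from workcell import arm
import numpy as np, cv2
def cam(n):
    c=arm.get_calibration(n); return c
def px2w(n,d,u,v):
    c=cam(n); z=d
    p=np.stack([(u-c['cx'])/c['fx']*z, -(v-c['cy'])/c['fy']*z, -z],-1)
    return p@np.array(c['rotation']).T+np.array(c['origin'])
def cloud(n,dep):
    v,u=np.mgrid[0:384,0:512]; return px2w(n,dep,u,v)
E
python3 - <<'E'
from h import *
for n in('top','side'):
    im,d=arm.read_camera(n); cv2.imwrite(f'pics/{n}0.png',cv2.resize(im[:,:,::-1],(800,600),interpolation=cv2.INTER_CUBIC)); np.savez(f'/tmp/{n}0',im=im,d=d)
    c=cam(n);print(n,c)
    P=cloud(n,d)
    for q in ['cut_center','bed','well','fence','knob','knob_grip','channel']:
        for r in arm.outline_of(n,q)[:4]:
            m=r['region']&(d>0); print(q,round(r['confidence'],2),np.round(r['at']),m.sum(),np.round(np.median(P[m],0),3) if m.any() else '')
print(arm.get_obs())
E
```

```text
pics
top {'fx': 473.0755123956252, 'fy': 473.0755123956252, 'cx': 258.8325130112545, 'cy': 197.60213190359133, 'origin': array([ 4.72842969e-01, -1.26226030e-03,  1.34810780e+00]), 'rotation': array([[-2.16625260e-02,  9.97553940e-01, -6.64595559e-02],
       [-9.99765316e-01, -2.16292813e-02,  1.21980039e-03],
       [-2.20655740e-04,  6.64703828e-02,  9.97788374e-01]])}
cut_center 0.63 [207. 198.] 274 [0.569 0.14  0.023]
cut_center 0.57 [174. 184.] 224 [0.599 0.232 0.024]
cut_center 0.54 [248. 186.] 251 [0.589 0.025 0.023]
cut_center 0.52 [113. 204.] 271 [0.56  0.412 0.023]
bed 0.8 [312. 218.] 3597 [ 0.499 -0.149  0.029]
well 0.84 [314. 219.] 3466 [ 0.5   -0.148  0.03 ]
fence 0.45 [340. 214.] 88 [ 0.507 -0.219  0.045]
knob 0.52 [294. 220.] 168 [ 0.493 -0.095  0.018]
knob 0.33 [338. 216.] 95 [ 0.51  -0.218  0.044]
knob_grip 0.66 [296. 221.] 171 [ 0.494 -0.095  0.018]
channel 0.93 [313. 214.] 3502 [ 0.499 -0.148  0.029]
side {'fx': 411.4881206019424, 'fy': 411.4881206019424, 'cx': 258.00857920850046, 'cy': 186.70733550788907, 'origin': array([0.32930755, 0.66914653, 0.80180964]), 'ro
[... 733 characters left out ...]
542612e+01,  1.33853014e-03,
        7.67026775e+01, -9.97527790e+00]), 'dq': array([-0.04520541,  0.02078171,  0.06596362, -0.13806269, -0.02354791,
        0.06302201]), 'effort': array([-1.13819056e-04, -4.29461396e+01, -3.26420152e+01, -8.25057782e-05,
        2.88754627e-04, -9.28171971e-06]), 'ee_pos': array([0.22336695, 0.61043438, 0.25032695]), 'eef_rot': array([[-9.39098632e-01,  3.43647727e-01, -2.45252622e-07],
       [ 3.43647727e-01,  9.39098631e-01,  4.49455369e-05],
       [ 1.56757480e-05,  4.21240117e-05, -9.99999999e-01]]), 'contact_force': array([-0.09680497, -0.00406919,  0.07886286]), 'moment': array([-0.03303162, -0.04669051,  0.00034551]), 'width': 0.08556113819436117}
```

View pics/top0.png

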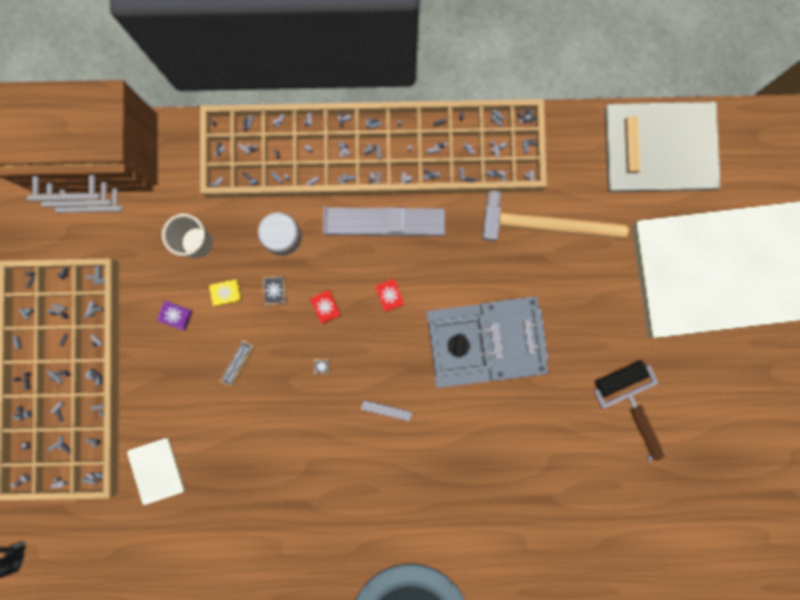

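View pics/side0.png

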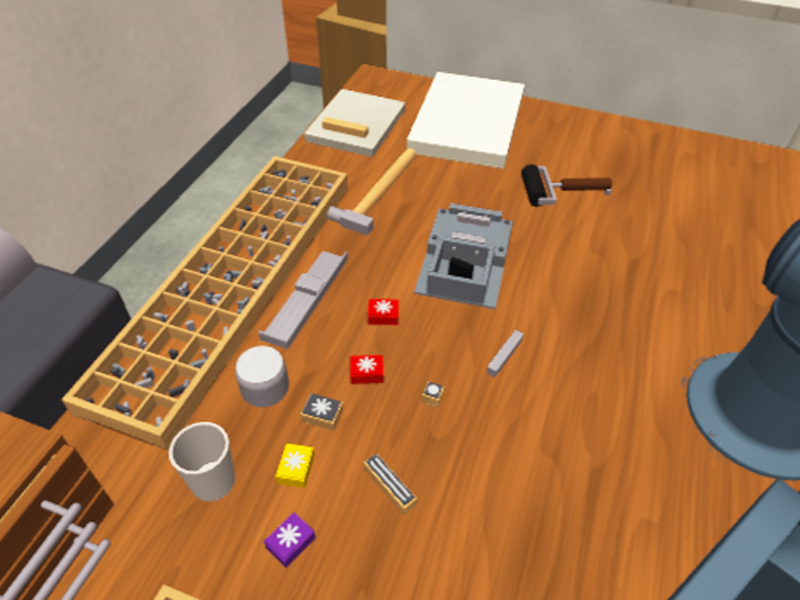

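The candidates in the top view (800x600 px) are purple (175,315), yellow (224,292), dark plate on light wood (274,290), red (325,306) and red (389,295). I choose the dark plate at (274,290), and will check it in a close crop next to the bed.

```bash
python3 - <<'E'
from h import *
T={n:np.load(f'/tmp/{n}0.npz') for n in('top','side')}
def ortho(n,x0,x1,y0,y1,z,s):  # rectified picture at height z; cols = -y (right), rows = -x (down)
    c=cam(n);xs=np.arange(x1,x0,-s);ys=np.arange(y1,y0,-s);Y,X=np.meshgrid(ys,xs)
    p=(np.stack([X,Y,np.full_like(X,z)],-1)-np.array(c['origin']))@np.array(c['rotation'])
    u=c['fx']*p[...,0]/-p[...,2]+c['cx'];v=-c['fy']*p[...,1]/-p[...,2]+c['cy']
    return cv2.remap(T[n]['im'],u.astype('f4'),v.astype('f4'),cv2.INTER_CUBIC)[:,:,::-1]
row1=np.hstack([cv2.resize(ortho(n,.55,.65,.185,.285,.0235,.001),(350,350)) for n in('top','side')])
# bed at z=.052 : 1px=.7mm
row2=np.hstack([cv2.resize(ortho(n,.41,.59,-.26,-.02,.052,.001),(350,262)) for n in('top','side')])
for i in range(0,700,35): row1[-4:,i]=255
cv2.imwrite('pics/c1.png',np.vstack([row1,row2])[:600])
# points
for n in('top','side'):
    d=T[n]['d'];P=cloud(n,d)[d>0]; C=T[n]['im'][d>0]
    b=P[(abs(P[:,0]-.597)<.045)&(abs(P[:,1]-.235)<.045)]
    t=b[(b[:,2]>.017)&(b[:,2]<.03)]
    print(n,'blk',len(t),np.median(t[:,2]),t[:,:2].mean(0),cv2.minAreaRect((t[:,:2]*1000).astype('f4')),'table',np.median(b[b[:,2]<.01,2]))
    b=P[(abs(P[:,0]-.5)<.11)&(abs(P[:,1]+.145)<.14)]
    for lo,hi in((.004,.015),(.025,.035),(.04,.048),(.048,.058)):
        t=b[(b[:,2]>lo)&(b[:,2]<hi)]; print(lo,len(t),np.round(cv2.minAreaRect((t[:,:2]*1000).astype('f4')),1).tolist() if 0 else cv2.minAreaRect((t[:,:2]*1000).astype('f4')),np.median(t[:,2]))
E
```

```text
top blk 236 0.02377414716179571 [0.60119579 0.23284951] ((600.9866943359375, 233.0532989501953), (49.58161544799805, 38.19721984863281), 2.129951000213623) table 0.0007934157463621583
0.004 1048 ((500.0050048828125, -144.78785705566406), (279.1830749511719, 219.6974334716797), 89.95089721679688) 0.005547274736825258
0.025 1331 ((499.4746398925781, -147.28732299804688), (139.6057586669922, 198.80482482910156), 6.3287672996521) 0.03006054726152385
0.04 419 ((500.6371765136719, -147.46365356445312), (99.38053894042969, 199.8309326171875), 6.569250583648682) 0.04475209482637532
0.048 469 ((499.4613037109375, -146.82107543945312), (97.74419403076172, 198.11289978027344), 5.874454021453857) 0.0514088869975009
side blk 356 0.02323212265465663 [0.59727531 0.23480475] ((598.2837524414062, 233.25967407226562), (51.35216522216797, 38.63532638549805), 1.6616966724395752) table 0.00029380337452872274
0.004 473 ((495.8336486816406, -144.86557006835938), (254.24241638183594, 216.16464233398438), 87.68323516845703) 0.005842082291655948
0.025 970 ((497.33306884765625, -148.0986328125), (139.29188537597656, 204.133056640625), 6.256185531616211) 0.03022579570397954
0.04 526 ((497.106201171875, -148.94320678710938), (97.38522338867188, 204.2755584716797), 6.446929931640625) 0.044478238495758604
0.048 400 ((497.5638122558594, -144.9401092529297), (98.26553344726562, 195.4522705078125), 6.826865196228027) 0.051614571436643164
```

View pics/c1.png

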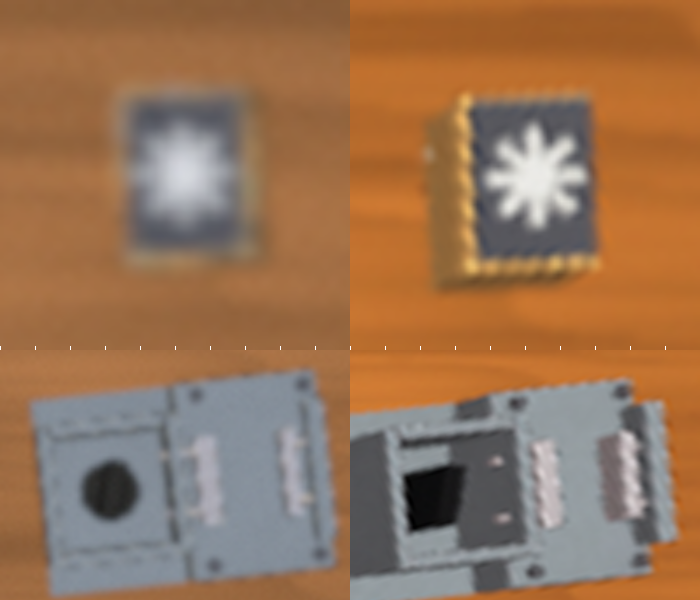

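The crop confirms a dark plate with a star on light wood, at top (274,290) in the full picture. Its long side is close to world x. Next I measure the fence, jaw and knob in the bed's axes.

```bash
python3 - <<'E'
from h import *
T={n:np.load(f'/tmp/{n}0.npz') for n in('top','side')}
a=np.radians(6.35);R=np.array([[np.cos(a),-np.sin(a)],[np.sin(a),np.cos(a)]])
big=[]
for n in('top','side'):
    d=T[n]['d'];P=cloud(n,d);im=T[n]['im'].astype(int);ok=d>0
    b=(P[...,:2]-[.4985,-.1475])@R
    near=ok&(abs(b[...,0])<.08)&(abs(b[...,1])<.11)
    m=near&(P[...,2]>.040)&(P[...,2]<.049)&(abs(b[...,0])<.026)&(b[...,1]<.02)
    h,e=np.histogram(b[m][:,1]*1000,np.arange(-110,22,2));print(n,'z45 y hist',[(int(x),int(c)) for x,c in zip(e,h) if c])
    s=near&(im.min(-1)>165)
    print(' light px y',np.histogram(b[s][:,1]*1000,np.arange(-100,22,4)))
    for lo,hi in((-110,-50),(-50,10)):
        t=m*1>0; t=near&(P[...,2]>.040)&(P[...,2]<.049)&(b[...,1]*1000>lo)&(b[...,1]*1000<hi)&(im.min(-1)>140); 
        if t.sum()>10: print(' bar',lo,t.sum(),cv2.minAreaRect((b[t]*1000).astype('f4')))
    k=near&(im.max(-1)<60)&(P[...,2]>.03)
    print(' knob',k.sum(), np.median(P[k],0) if k.any() else '')
    kt=near&(im.max(-1)<75)&(P[...,2]>.039)&(P[...,2]<.049)&(b[...,1]>.02)
    if kt.sum()>4: print(' knobtop',kt.sum(),P[kt].mean(0),cv2.minAreaRect((P[kt][:,:2]*1000).astype('f4')))
    w=near&(P[...,2]>.048)&(P[...,2]<.056)&(b[...,1]>-.01); print(' well rim',cv2.minAreaRect((b[w]*1000).astype('f4')))
    c=cam(n); 
    r=arm.outline_of(n,'knob_grip')[0]['region']; ys,xs=np.where(r); print(xs.min(),xs.max(),ys.min(),ys.max())
    x0,y0=(xs.min()+xs.max())//2,(ys.min()+ys.max())//2
    big.append(cv2.resize(T[n]['im'][y0-25:y0+25,x0-25:x0+40,::-1],(780,600),interpolation=cv2.INTER_CUBIC)[:, :])
img=np.vstack([cv2.resize(b,(390,300)) for b in big])
cv2.imwrite('pics/k.png',cv2.convertScaleAbs(img,alpha=2.2,beta=0))
E
```

```text
top z45 y hist [(-102, 1), (-100, 8), (-98, 10), (-96, 12), (-94, 9), (-92, 13), (-90, 10), (-88, 14), (-86, 3), (-84, 1), (-82, 3), (-80, 4), (-78, 6), (-76, 15), (-74, 11), (-72, 13), (-70, 11), (-68, 7), (-24, 3), (-22, 10), (-20, 12), (-18, 16), (-16, 12), (-14, 11), (-12, 15), (-10, 13), (-8, 3), (-4, 2), (-2, 3), (0, 1), (2, 1), (4, 1), (6, 1), (8, 1), (10, 6), (12, 2), (14, 2)]
 light px y (array([ 0,  0,  0,  0,  0,  7, 28,  8,  0,  0,  0,  0,  0,  0,  0,  0,  0,
        0,  0,  7, 30, 29,  5,  0,  0,  0,  0,  0,  0,  0]), array([-100,  -96,  -92,  -88,  -84,  -80,  -76,  -72,  -68,  -64,  -60,
        -56,  -52,  -48,  -44,  -40,  -36,  -32,  -28,  -24,  -20,  -16,
        -12,   -8,   -4,    0,    4,    8,   12,   16,   20]))
 bar -110 81 ((-4.052343368530273, -83.23189544677734), (30.44247817993164, 69.4180679321289), 89.0071792602539)
 bar -50 108 ((1.262502670288086, -10.246188163757324), (24.296781539916992, 58.79230880737305), 87.86199188232422)
 knob 66 [ 0.49323199 -0.09573852  0.04391721]
 knobtop 63 [ 0.49408098 -0.09701162  0.04429642] ((493.969970703125, -97.3225
[... 781 characters left out ...]
 -60,
        -56,  -52,  -48,  -44,  -40,  -36,  -32,  -28,  -24,  -20,  -16,
        -12,   -8,   -4,    0,    4,    8,   12,   16,   20]))
 bar -110 128 ((0.7168540954589844, -83.3316879272461), (32.102760314941406, 93.75222778320312), 88.70391845703125)
 bar -50 80 ((5.189008712768555, -10.755436897277832), (70.23167419433594, 26.143945693969727), 2.147921562194824)
 knob 106 [ 0.49205819 -0.09367768  0.04239763]
 knobtop 81 [ 0.49657204 -0.09593932  0.04358529] ((501.452392578125, -89.59606170654297), (59.69709396362305, 53.6678581237793), 6.641051292419434)
 well rim ((-1.0064506530761719, 45.790618896484375), (98.26553344726562, 109.1635513305664), 0.47687333822250366)
286 303 164 178
```

View pics/k.png

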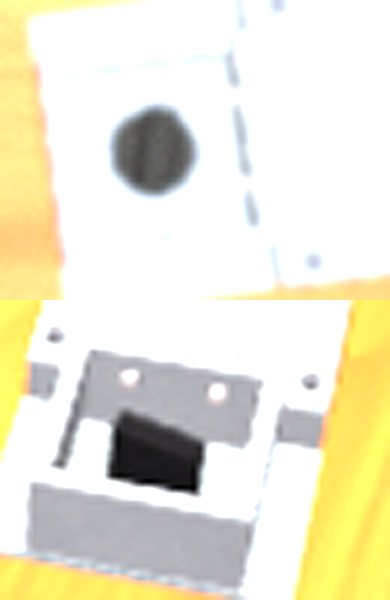

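```bash
python3 -m crank '[{"dx":-0.45,"dy":-0.21,"grip":0.25},{"dx":-0.45,"dy":-0.21,"grip":0.25},{"dx":-0.45,"dy":-0.21,"grip":0.25},{"dx":-0.45,"dy":-0.21,"grip":0.25},{"dx":-0.45,"dy":-0.21,"grip":0.25},{"dx":-0.45,"dy":-0.21,"grip":0.25},{"dx":-0.45,"dy":-0.21,"grip":0.25},{"dx":-0.45,"dy":-0.21,"grip":0.25},{"dx":-0.45,"dy":-0.21,"grip":0.25},{"dx":-0.45,"dy":-0.21,"grip":0.25}]' 30
python3 -m crank '[{"az":0.0236,"dz":0.15,"grip":0.25},{"az":0.0236,"dz":0.15,"grip":0.25},{"az":0.0236,"dz":0.15,"grip":0.25},{"az":0.0236,"dz":0.15,"grip":0.25},{"az":0.0236,"dz":0.15,"grip":0.25},{"az":0.0236,"dz":0.15,"grip":0.25},{"az":0.0236,"dz":0.15,"grip":0.25},{"az":0.0236,"dz":0.15,"grip":0.25},{"grip":0.25}]'
python3 - <<'E'
from h import *
T=np.load('/tmp/top0.npz');P=cloud('top',T['d']);t=P[(abs(P[...,2]-.06)<.008)&(abs(P[...,0]-.68)<.07)&(abs(P[...,1]-.225)<.07)]
print('tin',t.min(0),t.max(0),len(t))
o=arm.get_obs();R=o['eef_rot'];print(o['ee_pos'],o['width'],np.degrees(np.arctan2(R[1,1],R[0,1])))
E
```

```text
tin [0.66781725 0.1866099  0.05208962] [0.73389527 0.25234833 0.0675274 ] 466
[0.22338781 0.61043705 0.25033531] 0.08599995675932122 69.89848434875712validation failed for argument at $[0]...
validation failed for argument at $[0]...
```

```bash
python3 -m crank '[{"dx":-0.45,"dy":-0.21,"dz":0,"ax":0,"ay":0,"az":0,"grip":0.25}]' 30 || python3 -m crank --help
```

```text
time_s: 1.0
ee_pos: [0.2559, 0.5772, 0.2504]
eef_rot: [[-0.941, 0.338, -0.001], [0.338, 0.941, 0.002], [0.001, 0.001, -1.0]]
contact_force: [2.3, -0.4, 0.6]
width: 0.0731
```

```bash
python3 -m crank '[{"dx":-0.45,"dy":-0.21,"dz":0,"ax":0,"ay":0,"az":0,"grip":0.25},{"dx":-0.45,"dy":-0.21,"dz":0,"ax":0,"ay":0,"az":0,"grip":0.25},{"dx":-0.45,"dy":-0.21,"dz":0,"ax":0,"ay":0,"az":0,"grip":0.25},{"dx":-0.45,"dy":-0.21,"dz":0,"ax":0,"ay":0,"az":0,"grip":0.25},{"dx":-0.45,"dy":-0.21,"dz":0,"ax":0,"ay":0,"az":0,"grip":0.25},{"dx":-0.45,"dy":-0.21,"dz":0,"ax":0,"ay":0,"az":0,"grip":0.25},{"dx":-0.45,"dy":-0.21,"dz":0,"ax":0,"ay":0,"az":0,"grip":0.25},{"dx":-0.45,"dy":-0.21,"dz":0,"ax":0,"ay":0,"az":0,"grip":0.25},{"dx":-0.45,"dy":-0.21,"dz":0,"ax":0,"ay":0,"az":0,"grip":0.25}]' 
python3 -m crank '[{"dx":0,"dy":0,"dz":0.15,"ax":0,"ay":0,"az":0.0236,"grip":0.25},{"dx":0,"dy":0,"dz":0.15,"ax":0,"ay":0,"az":0.0236,"grip":0.25},{"dx":0,"dy":0,"dz":0.15,"ax":0,"ay":0,"az":0.0236,"grip":0.25},{"dx":0,"dy":0,"dz":0.15,"ax":0,"ay":0,"az":0.0236,"grip":0.25},{"dx":0,"dy":0,"dz":0.15,"ax":0,"ay":0,"az":0.0236,"grip":0.25},{"dx":0,"dy":0,"dz":0.15,"ax":0,"ay":0,"az":0.0236,"grip":0.25},{"dx":0,"dy":0,"dz":0.15,"ax":0,"ay":0,"az":0.0236,"grip":0.25},{"dx":0,"dy":0,"dz":0.15,"ax":0,"ay":0,"az":0.0236,"grip":0.25},{"dx":0,"dy":0,"dz":0,"ax":0,"ay":0,"az":0,"grip":0.25}]'
cat > st.py <<'E'
from h import *
import sys
o=arm.get_obs();R=o['eef_rot'];print('t',o['time_s'],'p',np.round(o['ee_pos'],4),'w',round(o['width'],4),'phi',np.degrees(np.arctan2(R[1,1],R[0,1])).round(2),'F',np.round(o['contact_force'],1),'M',np.round(o['moment'],3),'q6',o['q'][5].round(1))
if len(sys.argv)>1:
    g=np.array([float(a) for a in sys.argv[1:4]]); print('tool shift (x100mm)',np.round(R.T@(g-o['ee_pos'])*10,3))
    if len(sys.argv)>4: print('az',round((np.degrees(np.arctan2(R[1,1],R[0,1]))-float(sys.argv[4]))/360,4))
E
python3 st.py .5995 .2335 .021 2
```

```text
time_s: 1.9
ee_pos: [0.575, 0.2569, 0.2505]
eef_rot: [[-0.939, 0.344, 0.0], [0.344, 0.939, 0.0], [-0.0, 0.0, -1.0]]
contact_force: [0.5, 0.4, -0.5]
width: 0.0639
time_s: 2.8
ee_pos: [0.5722, 0.2582, 0.1278]
eef_rot: [[-0.034, 0.999, -0.005], [0.999, 0.034, -0.001], [-0.001, -0.005, -1.0]]
contact_force: [-0.5, 0.1, -0.7]
width: 0.064
t 2.8 p [0.5722 0.2582 0.1278] w 0.064 phi 1.95 F [-0.5  0.1 -0.7] M [-0.034  0.043  0.036] q6 12.0
tool shift (x100mm) [-0.255  0.269  1.067]
az -0.0001
```

```bash
python3 -m crank '[{"dx":-0.255,"dy":0.269,"dz":0,"ax":0,"ay":0,"az":0,"grip":0.25},{"dx":0,"dy":0,"dz":0.3,"ax":0,"ay":0,"az":0,"grip":0.25},{"dx":0,"dy":0,"dz":0.3,"ax":0,"ay":0,"az":0,"grip":0.25},{"dx":0,"dy":0,"dz":0,"ax":0,"ay":0,"az":0,"grip":0.25},{"dx":0,"dy":0,"dz":0,"ax":0,"ay":0,"az":0,"grip":0.25}]' 
python3 st.py .5995 .2335 .021 2
```

```text
time_s: 3.3
ee_pos: [0.6017, 0.2341, 0.0709]
eef_rot: [[-0.036, 0.999, -0.0], [0.999, 0.036, 0.0], [0.0, -0.0, -1.0]]
contact_force: [-0.2, -0.3, 1.0]
width: 0.0644
t 3.3 p [0.6017 0.2341 0.0709] w 0.0644 phi 2.04 F [-0.2 -0.3  1. ] M [ 0.01   0.056 -0.029] q6 9.2
tool shift (x100mm) [-0.005 -0.022  0.499]
az 0.0001
```

```bash
python3 -m crank '[{"dx":0,"dy":-0.02,"dz":0.2,"ax":0,"ay":0,"az":0,"grip":0.25},{"dx":0,"dy":0,"dz":0.2,"ax":0,"ay":0,"az":0,"grip":0.25},{"dx":0,"dy":0,"dz":0.1,"ax":0,"ay":0,"az":0,"grip":0.25},{"dx":0,"dy":0,"dz":0,"ax":0,"ay":0,"az":0,"grip":0.25},{"dx":0,"dy":0,"dz":0,"ax":0,"ay":0,"az":0,"grip":1},{"dx":0,"dy":0,"dz":0,"ax":0,"ay":0,"az":0,"grip":1},{"dx":0,"dy":0,"dz":0,"ax":0,"ay":0,"az":0,"grip":1},{"dx":0,"dy":0,"dz":0,"ax":0,"ay":0,"az":0,"grip":1}]' 35
python3 st.py
```

```text
time_s: 4.1
ee_pos: [0.6009, 0.2343, 0.0222]
eef_rot: [[-0.034, 0.999, 0.003], [0.999, 0.034, 0.001], [0.001, 0.003, -1.0]]
contact_force: [-1.3, 0.3, 6.2]
width: 0.0487
t 4.1 p [0.6009 0.2343 0.0222] w 0.0487 phi 1.94 F [-1.3  0.3  6.2] M [0.043 0.191 0.012] q6 9.3
```

```bash
python3 -m crank '[{"dx":0,"dy":0,"dz":-0.3,"ax":0,"ay":0,"az":0,"grip":1},{"dx":0,"dy":0,"dz":-0.4,"ax":0,"ay":0,"az":0,"grip":1},{"dx":-0.3,"dy":-0.08,"dz":-0.3,"ax":0,"ay":0,"az":0,"grip":1},{"dx":-0.45,"dy":-0.12,"dz":0,"ax":0,"ay":0,"az":0,"grip":1},{"dx":-0.45,"dy":-0.12,"dz":0,"ax":0,"ay":0,"az":0,"grip":1},{"dx":-0.45,"dy":-0.12,"dz":0,"ax":0,"ay":0,"az":0,"grip":1},{"dx":-0.45,"dy":-0.12,"dz":0,"ax":0,"ay":0,"az":0,"grip":1},{"dx":-0.45,"dy":-0.12,"dz":0,"ax":0,"ay":0,"az":0,"grip":1},{"dx":-0.45,"dy":-0.12,"dz":0,"ax":0,"ay":0,"az":0,"grip":1},{"dx":-0.45,"dy":-0.12,"dz":0,"ax":0,"ay":0,"az":0,"grip":1}]'
python3 st.py .5035 -.1922 .11 6.35
```

```text
time_s: 5.1
ee_pos: [0.5182, -0.1155, 0.1202]
eef_rot: [[-0.034, 0.999, -0.0], [0.999, 0.034, 0.0], [0.0, -0.0, -1.0]]
contact_force: [1.1, 0.1, -0.8]
width: 0.0492
t 5.1 p [ 0.5182 -0.1155  0.1202] w 0.0492 phi 1.94 F [ 1.1  0.1 -0.8] M [-0.002 -0.065 -0.007] q6 -26.8
tool shift (x100mm) [-0.761 -0.173  0.102]
az -0.0122
```

```bash
python3 -m crank '[{"dx":-0.38,"dy":-0.085,"dz":0.1,"ax":0,"ay":0,"az":0,"grip":1},{"dx":-0.38,"dy":-0.085,"dz":0,"ax":0,"ay":0,"az":0,"grip":1},{"dx":0,"dy":0,"dz":0,"ax":0,"ay":0,"az":-0.0122,"grip":1},{"dx":0,"dy":0,"dz":0,"ax":0,"ay":0,"az":0,"grip":1},{"dx":0,"dy":0,"dz":0,"ax":0,"ay":0,"az":0,"grip":1}]'
python3 st.py .5035 -.1922 .11 6.35
python3 - <<'E'
from h import *
im,d=arm.read_camera('side');P=cloud('side',d);np.savez('/tmp/side1',im=im,d=d)
c=cam('side')
r=[x for x in arm.outline_of('side','cut_center')]
for x in r[:5]:
    m=x['region']&(d>0); print(x['confidence'],np.round(x['at']),m.sum(),np.median(P[m],0))
print([ (p:=(np.array([.5035,-.19,.1])-c['origin'])@c['rotation'])and 0 for _ in []])
p=(np.array([.5035,-.19,.1])-c['origin'])@np.array(c['rotation']);u=int(c['fx']*p[0]/-p[2]+c['cx']);v=int(c['cy']+c['fy']*p[1]/p[2]);print(u,v)
cv2.imwrite('pics/s1.png',cv2.resize(im[max(v-60,0):v+70,u-90:u+90,::-1],(790,570),interpolation=cv2.INTER_CUBIC))
E
```

```text
time_s: 5.6
ee_pos: [0.5045, -0.19, 0.11]
eef_rot: [[-0.109, 0.994, -0.001], [0.994, 0.109, 0.001], [0.001, -0.001, -1.0]]
contact_force: [-0.4, 1.0, -1.5]
width: 0.0491
t 5.6 p [ 0.5045 -0.19    0.11  ] w 0.0491 phi 6.25 F [-0.4  1.  -1.5] M [ 0.011 -0.04  -0.023] q6 -39.0
tool shift (x100mm) [-0.02  -0.012 -0.   ]
az -0.0003
0.97 [187. 297.] 510 [0.59242825 0.32732548 0.02280471]
0.82 [185. 349.] 597 [0.55399642 0.41854728 0.02298191]
0.74 [233. 234.] 326 [0.56399705 0.14744781 0.02301428]
0.71 [303. 132.] 245 [ 0.50216548 -0.17800334  0.11005237]
0.62 [247. 198.] 336 [0.58272332 0.03359965 0.02257783]
[]
302 129
```

View pics/s1.png

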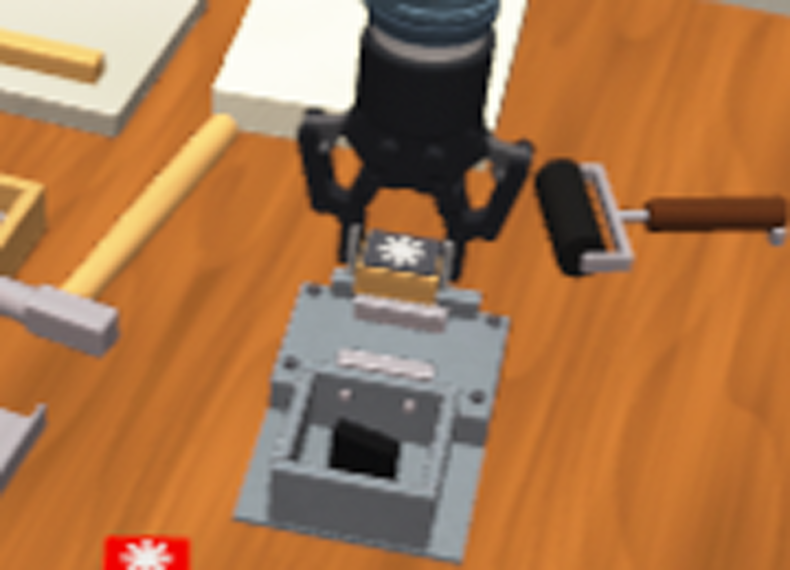

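```bash
python3 - <<'E'
from h import *
im0,d0=arm.read_camera('top')
a=np.radians(6.35);R=np.array([[np.cos(a),-np.sin(a)],[np.sin(a),np.cos(a)]])
S=np.load('/tmp/side1.npz')
for n,im,d in(('side',S['im'],S['d']),):
    P=cloud(n,d);b=(P[...,:2]-[.4985,-.1475])@R*1000
    near=(d>0)&(abs(P[...,2]-.1)<.025)&(abs(b[...,0])<50)&(abs(b[...,1]+44)<40)
    i=im.astype(int); wood=near&(i[...,0]-i[...,2]>60)
    top=near&(abs(P[...,2]-.1113)<.004)&~wood
    w=b[wood];z=P[wood][:,2]*1000
    print('wood',wood.sum(),'z',np.percentile(z,[5,50,95]),'x',np.percentile(w[:,0],[2,50,98]))
    f=w[z<107];print('front face y',np.median(f[:,1]),'fit',np.polyfit(f[:,0],f[:,1],1))
    t=b[top];print('top y',np.percentile(t[:,1],[3,50,97]),'x',np.percentile(t[:,0],[3,50,97]),np.median(P[top][:,2]))
    # fence/jaw bars again
    m=(d>0)&(abs(P[...,2]-.0445)<.0025)&(abs(b[...,0])<25)&(b[...,1]>-45)&(b[...,1]<0);print('jaw y',np.percentile(b[m][:,1],[3,50,97]))
    j=(d>0)&(P[...,2]>.043)&(P[...,2]<.047)&(b[...,1]>-26)&(b[...,1]<-12);print('jaw x',np.percentile(b[j][:,0],[1,99]))
    w2=(d>0)&(abs(P[...,2]-.0515)<.003)&(b[...,1]>8)&(b[...,1]<94)&(abs(b[...,0])<60);print('well x',np.percentile(b[w2][:,0],[1,99]))
o=arm.get_obs();print('tcp b',(o['ee_pos'][:2]-[.4985,-.1475])@R*1000)
# initial bars from side0/top0: edges with finer look
for n in('top','side'):
    T=np.load(f'/tmp/{n}0.npz');d=T['d'];P=cloud(n,d);b=(P[...,:2]-[.4985,-.1475])@R*1000
    f=(d>0)&(abs(P[...,2]-.045)<.003)&(abs(b[...,0])<25)
    F=f&(b[...,1]>-80)&(b[...,1]<-55);J=f&(b[...,1]>-40)&(b[...,1]<-3)
    print(n,'fence y',np.percentile(b[F][:,1],[2,50,98]),'jaw',np.percentile(b[J][:,1],[2,50,98]))
    w2=(d>0)&(abs(P[...,2]-.0515)<.003)&(b[...,1]>8)&(b[...,1]<94)&(abs(b[...,0])<60);print('well x',np.percentile(b[w2][:,0],[1,99]))
E
```

```text
wood 134 z [ 89.61897867 101.03685555 110.80083448] x [-37.65167943  -0.22135661  24.49733985]
front face y -26.31404980021962 fit [-2.07724442e-03 -2.64390185e+01]
top y [-59.86986433 -40.02247775 -27.77022558] x [-30.84713387   0.54157419  32.54978929] 0.11155468747466407
jaw y [-24.44136847 -15.35725636  -9.38605931]
jaw x [-29.55141503 163.86569943]
well x [-49.7294091   47.78336161]
tcp b [  1.65595903 -42.59874929]
top fence y [-78.55845957 -72.36252725 -67.47348993] jaw [-22.12653151 -14.9048582   -7.03202249]
well x [-47.28761747  49.99522961]
side fence y [-78.83394354 -72.36772593 -66.15821703] jaw [-23.19354769 -15.30766412  -8.61323594]
well x [-49.52998522  47.51431822]
```

```bash
python3 -m crank '[{"dx":0,"dy":0,"dz":0.2,"ax":0,"ay":0,"az":0,"grip":1},{"dx":0,"dy":0,"dz":0.2,"ax":0,"ay":0,"az":0,"grip":1},{"dx":0,"dy":0,"dz":0.1,"ax":0,"ay":0,"az":0,"grip":1},{"dx":0,"dy":0,"dz":0.05,"ax":0,"ay":0,"az":0,"grip":1},{"dx":0,"dy":0,"dz":0,"ax":0,"ay":0,"az":0,"grip":1},{"dx":0,"dy":0,"dz":0,"ax":0,"ay":0,"az":0,"grip":1}]'
python3 st.py .5045 -.19 .0522
```

```text
time_s: 6.35
ee_pos: [0.5054, -0.1907, 0.0561]
eef_rot: [[-0.11, 0.994, 0.001], [0.994, 0.11, -0.001], [-0.001, 0.001, -1.0]]
contact_force: [-0.7, -0.4, -2.0]
width: 0.049
t 6.35 p [ 0.5054 -0.1907  0.0561] w 0.049 phi 6.34 F [-0.7 -0.4 -2. ] M [-0.002  0.06  -0.011] q6 -39.0
tool shift (x100mm) [ 0.008 -0.008  0.039]
```

```bash
python3 -m crank '[{"dx":0,"dy":0,"dz":0.02,"ax":0,"ay":0,"az":0,"grip":1},{"dx":0,"dy":0,"dz":0.015,"ax":0,"ay":0,"az":0,"grip":1},{"dx":0,"dy":0,"dz":0,"ax":0,"ay":0,"az":0,"grip":1}]'; python3 st.py
python3 -m crank '[{"dx":0,"dy":0,"dz":0.01,"ax":0,"ay":0,"az":0,"grip":1},{"dx":0,"dy":0,"dz":0,"ax":0,"ay":0,"az":0,"grip":1}]'; python3 st.py
```

```text
time_s: 6.65
ee_pos: [0.5052, -0.1908, 0.0522]
eef_rot: [[-0.11, 0.994, 0.001], [0.994, 0.11, -0.001], [-0.001, 0.001, -1.0]]
contact_force: [0.3, 0.3, -0.4]
width: 0.0493
t 6.65 p [ 0.5052 -0.1908  0.0522] w 0.0493 phi 6.32 F [ 0.3  0.3 -0.4] M [-0.038 -0.068 -0.016] q6 -39.0
time_s: 6.85
ee_pos: [0.5052, -0.1908, 0.0522]
eef_rot: [[-0.11, 0.994, 0.0], [0.994, 0.11, -0.0], [-0.0, 0.0, -1.0]]
contact_force: [-4.1, 1.8, 8.0]
width: 0.0489
t 6.85 p [ 0.5052 -0.1908  0.0522] w 0.0489 phi 6.33 F [-4.1  1.8  8. ] M [ 0.284  0.49  -0.026] q6 -39.0
```

```bash
python3 -m crank '[{"dx":0,"dy":0,"dz":0,"ax":0,"ay":0,"az":0,"grip":0.22},{"dx":0,"dy":0,"dz":0,"ax":0,"ay":0,"az":0,"grip":0.22},{"dx":0,"dy":0,"dz":0,"ax":0,"ay":0,"az":0,"grip":0.22},{"dx":0,"dy":0,"dz":-0.2,"ax":0,"ay":0,"az":0,"grip":0.22},{"dx":0,"dy":0,"dz":-0.4,"ax":0,"ay":0,"az":0,"grip":0.22},{"dx":0,"dy":0,"dz":-0.3,"ax":0,"ay":0,"az":0,"grip":0.4},{"dx":0.475,"dy":-0.007,"dz":0,"ax":0,"ay":0,"az":0,"grip":0.55},{"dx":0.475,"dy":-0.007,"dz":0,"ax":0,"ay":0,"az":0,"grip":0.55}]'
python3 -m crank '[{"dx":0,"dy":0,"dz":0,"ax":0,"ay":0,"az":-0.0228,"grip":0.58},{"dx":0,"dy":0,"dz":0,"ax":0,"ay":0,"az":-0.0228,"grip":0.58},{"dx":0,"dy":0,"dz":0,"ax":0,"ay":0,"az":-0.0228,"grip":0.58},{"dx":0,"dy":0,"dz":0,"ax":0,"ay":0,"az":-0.0228,"grip":0.58},{"dx":0,"dy":0,"dz":0,"ax":0,"ay":0,"az":-0.0228,"grip":0.58},{"dx":0,"dy":0,"dz":0,"ax":0,"ay":0,"az":-0.0228,"grip":0.58},{"dx":0,"dy":0,"dz":0,"ax":0,"ay":0,"az":-0.0228,"grip":0.58},{"dx":0,"dy":0,"dz":0,"ax":0,"ay":0,"az":-0.0228,"grip":0.58},{"dx":0,"dy":0,"dz":0,"ax":0,"ay":0,"az":-0.0228,"grip":0.58},{"dx":0,"dy":0,"dz":0,"ax":0,"ay":0,"az":0,"grip":0.58}]'
python3 st.py .4935 -.0968 .038 80
python3 - <<'E'
from h import *
im,d=arm.read_camera('side');np.savez('/tmp/side2',im=im,d=d)
a,b=arm.read_camera('top')
cv2.imwrite('pics/s2.png',np.hstack([cv2.resize(im[100:220,240:360,::-1],(400,400),interpolation=cv2.INTER_CUBIC),cv2.resize(a[170:270,270:370,::-1],(400,400),interpolation=cv2.INTER_CUBIC)]))
E
```

```text
time_s: 7.65
ee_pos: [0.4937, -0.0963, 0.1424]
eef_rot: [[-0.107, 0.994, 0.003], [0.994, 0.107, -0.001], [-0.002, 0.003, -1.0]]
contact_force: [0.4, 1.1, -0.4]
width: 0.0382
time_s: 8.65
ee_pos: [0.4929, -0.0962, 0.1407]
eef_rot: [[-0.985, 0.171, -0.0], [0.171, 0.985, 0.0], [0.0, -0.0, -1.0]]
contact_force: [-0.1, 0.2, 0.0]
width: 0.036
t 8.65 p [ 0.4929 -0.0962  0.1407] w 0.036 phi 80.18 F [-0.1  0.2  0. ] M [ 0.008 -0.013 -0.057] q6 -104.2
tool shift (x100mm) [-0.007 -0.005  1.027]
az 0.0005
```

View pics/s2.png

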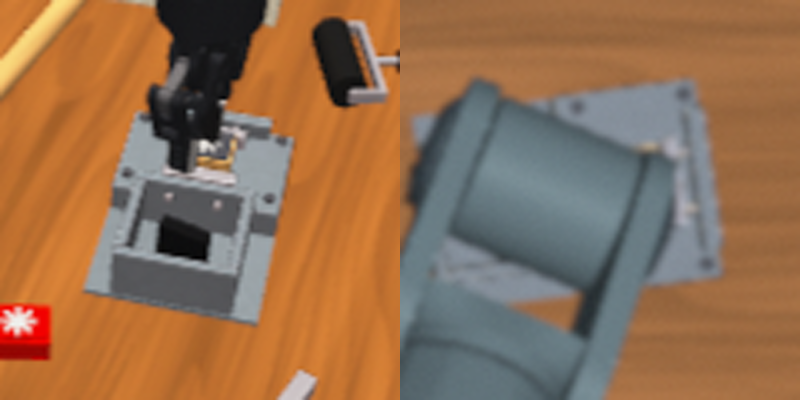

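```bash
python3 - <<'E'
from h import *
a=np.radians(6.35);R=np.array([[np.cos(a),-np.sin(a)],[np.sin(a),np.cos(a)]])
S=np.load('/tmp/side2.npz');P=cloud('side',S['d']);b=(P[...,:2]-[.4985,-.1475])@R*1000;i=S['im'].astype(int)
m=(S['d']>0)&(abs(b[...,0])<40)&(b[...,1]<-24)&(b[...,1]>-70)&(P[...,2]>.049)&(P[...,2]<.059)
print(m.sum(),np.percentile(P[m][:,2],[5,50,95]),np.percentile(b[m],[2,50,98],axis=0))
E
python3 -m crank '[{"dx":-0.007,"dy":-0.005,"dz":0.3,"ax":0,"ay":0,"az":0,"grip":0.58},{"dx":0,"dy":0,"dz":0.3,"ax":0,"ay":0,"az":0,"grip":0.58},{"dx":0,"dy":0,"dz":0.2,"ax":0,"ay":0,"az":0,"grip":0.58},{"dx":0,"dy":0,"dz":0.1,"ax":0,"ay":0,"az":0,"grip":0.58},{"dx":0,"dy":0,"dz":0.1,"ax":0,"ay":0,"az":0,"grip":0.58},{"dx":0,"dy":0,"dz":0,"ax":0,"ay":0,"az":0,"grip":0.58},{"dx":0,"dy":0,"dz":0,"ax":0,"ay":0,"az":0,"grip":0.58}]'
python3 st.py .4935 -.0968 .038 80
```

```text
78 [0.04966466 0.05309057 0.05585462] [[-24.1034472  -61.30396459]
 [-13.18344732 -38.02035012]
 [  3.06127302 -25.6793652 ]]
time_s: 9.45
ee_pos: [0.4942, -0.0971, 0.0415]
eef_rot: [[-0.985, 0.171, 0.001], [0.171, 0.985, -0.001], [-0.001, -0.0, -1.0]]
contact_force: [-0.7, -0.2, 0.3]
width: 0.0359
t 9.45 p [ 0.4942 -0.0971  0.0415] w 0.0359 phi 80.17 F [-0.7 -0.2  0.3] M [-0.008 -0.013 -0.005] q6 -104.2
tool shift (x100mm) [0.007 0.002 0.035]
az 0.0005
```

Block lies flat (top 53 mm) and is clear of both bars. Closing on the knob.

```bash
python3 -m crank '[{"dx":0,"dy":0,"dz":0.03,"ax":0,"ay":0,"az":0,"grip":0.58},{"dx":0,"dy":0,"dz":0,"ax":0,"ay":0,"az":0,"grip":1},{"dx":0,"dy":0,"dz":0,"ax":0,"ay":0,"az":0,"grip":1},{"dx":0,"dy":0,"dz":0,"ax":0,"ay":0,"az":0,"grip":1},{"dx":0,"dy":0,"dz":0,"ax":0,"ay":0,"az":0,"grip":1},{"dx":0,"dy":0,"dz":0,"ax":0,"ay":0,"az":0,"grip":1}]' 40
python3 st.py
```

```text
time_s: 10.05
ee_pos: [0.4938, -0.0975, 0.0384]
eef_rot: [[-0.985, 0.17, 0.0], [0.17, 0.985, -0.001], [-0.0, -0.001, -1.0]]
contact_force: [-3.9, -4.4, 4.3]
width: 0.0131
t 10.05 p [ 0.4938 -0.0975  0.0384] w 0.0131 phi 80.23 F [-3.9 -4.4  4.3] M [-0.649  0.485  0.104] q6 -104.2
```

```bash
python3 -m crank '[{"dx":0,"dy":0,"dz":0,"ax":0,"ay":0,"az":0.02,"grip":1},{"dx":0,"dy":0,"dz":0,"ax":0,"ay":0,"az":0.02,"grip":1},{"dx":0,"dy":0,"dz":0,"ax":0,"ay":0,"az":0.02,"grip":1},{"dx":0,"dy":0,"dz":0,"ax":0,"ay":0,"az":0.02,"grip":1},{"dx":0,"dy":0,"dz":0,"ax":0,"ay":0,"az":0.02,"grip":1}]'; python3 st.py
python3 -m crank '[{"dx":0,"dy":0,"dz":0,"ax":0,"ay":0,"az":0.004,"grip":1},{"dx":0,"dy":0,"dz":0,"ax":0,"ay":0,"az":0.004,"grip":1}]' >/dev/null; python3 st.py
python3 -m crank '[{"dx":0,"dy":0,"dz":0,"ax":0,"ay":0,"az":0.004,"grip":1},{"dx":0,"dy":0,"dz":0,"ax":0,"ay":0,"az":0.004,"grip":1}]' >/dev/null; python3 st.py
python3 -m crank '[{"dx":0,"dy":0,"dz":0,"ax":0,"ay":0,"az":0.004,"grip":1},{"dx":0,"dy":0,"dz":0,"ax":0,"ay":0,"az":0.004,"grip":1}]' >/dev/null; python3 st.py
```

```text
time_s: 10.55
ee_pos: [0.4937, -0.0978, 0.0384]
eef_rot: [[-0.694, 0.72, 0.0], [0.72, 0.694, -0.002], [-0.001, -0.001, -1.0]]
contact_force: [-3.7, -5.7, 4.7]
width: 0.0135
t 10.55 p [ 0.4937 -0.0978  0.0384] w 0.0135 phi 43.96 F [-3.7 -5.7  4.7] M [-0.911  0.616  0.215] q6 -68.0
t 10.75 p [ 0.4937 -0.0978  0.0384] w 0.0135 phi 41.31 F [-4.9 -5.5  4. ] M [-0.933  0.649  0.201] q6 -65.3
t 10.95 p [ 0.4937 -0.0979  0.0384] w 0.0135 phi 38.43 F [-4.3 -6.   5.9] M [-0.936  0.643  0.213] q6 -62.4
t 11.15 p [ 0.4937 -0.0978  0.0384] w 0.0134 phi 35.56 F [-4.3 -5.7  5.3] M [-0.958  0.678  0.243] q6 -59.6
```

```bash
python3 -m crank '[{"dx":0,"dy":0,"dz":0,"ax":0,"ay":0,"az":0.004,"grip":1},{"dx":0,"dy":0,"dz":0,"ax":0,"ay":0,"az":0.004,"grip":1}]' >/dev/null; python3 st.py
python3 -m crank '[{"dx":0,"dy":0,"dz":0,"ax":0,"ay":0,"az":0.004,"grip":1},{"dx":0,"dy":0,"dz":0,"ax":0,"ay":0,"az":0.004,"grip":1}]' >/dev/null; python3 st.py
python3 -m crank '[{"dx":0,"dy":0,"dz":0,"ax":0,"ay":0,"az":0.004,"grip":1},{"dx":0,"dy":0,"dz":0,"ax":0,"ay":0,"az":0.004,"grip":1}]' >/dev/null; python3 st.py
python3 -m crank '[{"dx":0,"dy":0,"dz":0,"ax":0,"ay":0,"az":0.004,"grip":1},{"dx":0,"dy":0,"dz":0,"ax":0,"ay":0,"az":0.004,"grip":1}]' >/dev/null; python3 st.py
python3 -m crank '[{"dx":0,"dy":0,"dz":0,"ax":0,"ay":0,"az":0.004,"grip":1},{"dx":0,"dy":0,"dz":0,"ax":0,"ay":0,"az":0.004,"grip":1}]' >/dev/null; python3 st.py
```

```text
t 11.35 p [ 0.4937 -0.0979  0.0384] w 0.0132 phi 32.68 F [-4.9 -6.7  5.3] M [-0.915  0.619  0.229] q6 -56.7
t 11.55 p [ 0.4936 -0.0979  0.0384] w 0.0132 phi 29.79 F [-5.1 -6.8  6. ] M [-1.021  0.71   0.23 ] q6 -53.8
t 11.75 p [ 0.4936 -0.0979  0.0384] w 0.0131 phi 26.92 F [-4.2 -5.7  4.8] M [-0.99   0.723  0.228] q6 -50.9
t 11.95 p [ 0.4936 -0.0979  0.0384] w 0.0133 phi 24.04 F [-4.7 -6.3  5.2] M [-1.002  0.7    0.281] q6 -48.0
t 12.15 p [ 0.4936 -0.0979  0.0384] w 0.0134 phi 21.16 F [-5.4 -6.5  5.9] M [-1.082  0.689  0.19 ] q6 -45.2
```

```bash
python3 -m crank '[{"dx":0,"dy":0,"dz":0,"ax":0,"ay":0,"az":0.004,"grip":1},{"dx":0,"dy":0,"dz":0,"ax":0,"ay":0,"az":0.004,"grip":1}]' >/dev/null; python3 st.py
python3 -m crank '[{"dx":0,"dy":0,"dz":0,"ax":0,"ay":0,"az":0.004,"grip":1},{"dx":0,"dy":0,"dz":0,"ax":0,"ay":0,"az":0.004,"grip":1}]' >/dev/null; python3 st.py
python3 -m crank '[{"dx":0,"dy":0,"dz":0,"ax":0,"ay":0,"az":0.004,"grip":1},{"dx":0,"dy":0,"dz":0,"ax":0,"ay":0,"az":0.004,"grip":1}]' >/dev/null; python3 st.py
```

```text
t 12.35 p [ 0.4936 -0.0979  0.0384] w 0.0135 phi 18.28 F [-4.3 -6.2  4.1] M [-1.047  0.758  0.19 ] q6 -42.3
t 12.55 p [ 0.4935 -0.0979  0.0384] w 0.0127 phi 15.4 F [-4.6 -7.3  4.9] M [-1.043  0.746  0.21 ] q6 -39.4
t 12.75 p [ 0.4935 -0.0979  0.0384] w 0.0132 phi 12.53 F [-5.5 -6.5  4.8] M [-1.023  0.854  0.239] q6 -36.5
```

```bash
python3 -m crank '[{"dx":0,"dy":0,"dz":0,"ax":0,"ay":0,"az":0.004,"grip":1},{"dx":0,"dy":0,"dz":0,"ax":0,"ay":0,"az":0.004,"grip":1}]' >/dev/null; python3 st.py
python3 -m crank '[{"dx":0,"dy":0,"dz":0,"ax":0,"ay":0,"az":0.004,"grip":1},{"dx":0,"dy":0,"dz":0,"ax":0,"ay":0,"az":0.004,"grip":1}]' >/dev/null; python3 st.py
python3 -m crank '[{"dx":0,"dy":0,"dz":0,"ax":0,"ay":0,"az":0.004,"grip":1},{"dx":0,"dy":0,"dz":0,"ax":0,"ay":0,"az":0.004,"grip":1}]' >/dev/null; python3 st.py
```

```text
t 12.95 p [ 0.4935 -0.098   0.0384] w 0.0132 phi 9.64 F [-6.  -7.2  5. ] M [-1.103  0.83   0.199] q6 -33.6
t 13.15 p [ 0.4935 -0.098   0.0384] w 0.0131 phi 6.77 F [-6.2 -6.9  5.9] M [-1.05   0.839  0.3  ] q6 -30.8
t 13.35 p [ 0.4934 -0.098   0.0384] w 0.0132 phi 3.9 F [-4.2 -7.   6. ] M [-1.051  0.857  0.303] q6 -27.9
```

```bash
python3 -m crank '[{"dx":0,"dy":0,"dz":0,"ax":0,"ay":0,"az":0.002,"grip":1},{"dx":0,"dy":0,"dz":0,"ax":0,"ay":0,"az":0.002,"grip":1}]' >/dev/null; python3 st.py; python3 - <<'E'
from workcell import arm
import numpy as np
m=[]
for k in range(3):
    arm.read_camera('side'); m.append(arm.get_obs()['moment'][2])
print(np.round(m,3))
E
```

```text
t 13.55 p [ 0.4934 -0.098   0.0384] w 0.0131 phi 2.49 F [-6.2 -6.   6.1] M [-1.126  0.836  0.232] q6 -26.5
[0.243 0.201 0.208]
```

```bash
python3 -m crank '[{"dx":0,"dy":0,"dz":0,"ax":0,"ay":0,"az":0.004,"grip":1}]' >/dev/null; python3 st.py
python3 - <<'E'
from h import *
im,d=arm.read_camera('side')
a=np.radians(6.35);R=np.array([[np.cos(a),-np.sin(a)],[np.sin(a),np.cos(a)]])
for n,(i2,d2) in (('before',(0,np.load('/tmp/side0.npz')['d'])),('now',(0,d))):
    P=cloud('side',d2);b=(P[...,:2]-[.4985,-.1475])@R*1000
    for nm,lo,hi in(('fence',-84,-62),('jaw',-45,-3)):
        m=(d2>0)&(abs(P[...,2]-.0448)<.003)&(abs(b[...,0])<25)&(b[...,1]>lo)&(b[...,1]<hi);print(n,nm,m.sum(),np.percentile(b[m][:,1],[3,50,97]))
cv2.imwrite('pics/s3.png',cv2.resize(im[100:220,230:370,::-1],(700,600),interpolation=cv2.INTER_CUBIC))
E
```

```text
t 13.8 p [ 0.4934 -0.098   0.0384] w 0.0132 phi 1.05 F [-5.8 -6.5  6.5] M [-1.048  0.814  0.255] q6 -25.0
before fence 54 [-80.59585698 -72.52029891 -66.30427741]
before jaw 72 [-22.98777587 -14.76629058  -8.75229111]Traceback (most recent call last):
  File "<stdin>", line 7, in <module>
    return _quantile_unchecked(
        a, q, axis, out, overwrite_input, method, keepdims, weights)
    return _ureduce(a,
                    func=_quantile_ureduce_func,
    ...<5 lines>...
                    overwrite_input=overwrite_input,
                    method=method)
    r = func(a, **kwargs)
    result = _quantile(arr,
                       quantiles=q,
    ...<2 lines>...
                       out=out,
                       weights=wgt)
    slices_having_nans = np.isnan(arr[-1, ...])
                                  ~~~^^^^^^^^^
IndexError: index -1 is out of bounds for axis 0 with size 0
```

The arm hides the bars and the readings are noisy. I'll back off a little and re-approach with identical steps to average the readings.

```bash
python3 -m crank '[{"dx":0,"dy":0,"dz":0,"ax":0,"ay":0,"az":-0.018,"grip":1},{"dx":0,"dy":0,"dz":0,"ax":0,"ay":0,"az":-0.018,"grip":1},{"dx":0,"dy":0,"dz":0,"ax":0,"ay":0,"az":0,"grip":1}]' >/dev/null; python3 st.py
python3 -m crank '[{"dx":0,"dy":0,"dz":0,"ax":0,"ay":0,"az":0.004,"grip":1},{"dx":0,"dy":0,"dz":0,"ax":0,"ay":0,"az":0.004,"grip":1}]' >/dev/null; python3 st.py
python3 -m crank '[{"dx":0,"dy":0,"dz":0,"ax":0,"ay":0,"az":0.004,"grip":1},{"dx":0,"dy":0,"dz":0,"ax":0,"ay":0,"az":0.004,"grip":1}]' >/dev/null; python3 st.py
python3 -m crank '[{"dx":0,"dy":0,"dz":0,"ax":0,"ay":0,"az":0.004,"grip":1},{"dx":0,"dy":0,"dz":0,"ax":0,"ay":0,"az":0.004,"grip":1}]' >/dev/null; python3 st.py
python3 -m crank '[{"dx":0,"dy":0,"dz":0,"ax":0,"ay":0,"az":0.004,"grip":1},{"dx":0,"dy":0,"dz":0,"ax":0,"ay":0,"az":0.004,"grip":1}]' >/dev/null; python3 st.py
```

```text
t 14.15 p [ 0.4935 -0.098   0.0384] w 0.0132 phi 14.09 F [-5.5 -6.   5. ] M [-1.03   0.748  0.204] q6 -38.1
t 14.35 p [ 0.4935 -0.098   0.0384] w 0.0135 phi 11.08 F [-5.4 -6.2  5.6] M [-1.053  0.818  0.221] q6 -35.1
t 14.55 p [ 0.4935 -0.098   0.0384] w 0.0128 phi 8.21 F [-5.4 -5.9  4.8] M [-1.027  0.839  0.264] q6 -32.2
t 14.75 p [ 0.4935 -0.098   0.0384] w 0.0136 phi 5.34 F [-5.1 -6.2  5.9] M [-1.068  0.825  0.243] q6 -29.3
t 14.95 p [ 0.4934 -0.0979  0.0383] w 0.013 phi 2.47 F [-5.  -6.5  5.9] M [-1.098  0.867  0.269] q6 -26.4
```

```bash
python3 -m crank '[{"dx":0,"dy":0,"dz":0,"ax":0,"ay":0,"az":0.004,"grip":1},{"dx":0,"dy":0,"dz":0,"ax":0,"ay":0,"az":0.004,"grip":1}]' >/dev/null; python3 st.py
```

```text
t 15.15 p [ 0.4934 -0.098   0.0384] w 0.0129 phi -0.41 F [-5.3 -6.3  5.6] M [-1.122  0.872  0.288] q6 -23.6
```

```bash
python3 -m crank '[{"dx":0,"dy":0,"dz":0,"ax":0,"ay":0,"az":-0.02,"grip":1},{"dx":0,"dy":0,"dz":0,"ax":0,"ay":0,"az":-0.02,"grip":1},{"dx":0,"dy":0,"dz":0,"ax":0,"ay":0,"az":-0.02,"grip":1},{"dx":0,"dy":0,"dz":0,"ax":0,"ay":0,"az":0.01,"grip":1},{"dx":0,"dy":0,"dz":0,"ax":0,"ay":0,"az":0.01,"grip":1}]' >/dev/null; python3 st.py
python3 -m crank '[{"dx":0,"dy":0,"dz":0,"ax":0,"ay":0,"az":0.004,"grip":1},{"dx":0,"dy":0,"dz":0,"ax":0,"ay":0,"az":0.004,"grip":1}]' >/dev/null; python3 st.py
python3 -m crank '[{"dx":0,"dy":0,"dz":0,"ax":0,"ay":0,"az":0.004,"grip":1},{"dx":0,"dy":0,"dz":0,"ax":0,"ay":0,"az":0.004,"grip":1}]' >/dev/null; python3 st.py
python3 -m crank '[{"dx":0,"dy":0,"dz":0,"ax":0,"ay":0,"az":0.004,"grip":1},{"dx":0,"dy":0,"dz":0,"ax":0,"ay":0,"az":0.004,"grip":1}]' >/dev/null; python3 st.py
python3 -m crank '[{"dx":0,"dy":0,"dz":0,"ax":0,"ay":0,"az":0.004,"grip":1},{"dx":0,"dy":0,"dz":0,"ax":0,"ay":0,"az":0.004,"grip":1}]' >/dev/null; python3 st.py
python3 -m crank '[{"dx":0,"dy":0,"dz":0,"ax":0,"ay":0,"az":0.004,"grip":1},{"dx":0,"dy":0,"dz":0,"ax":0,"ay":0,"az":0.004,"grip":1}]' >/dev/null; python3 st.py
```

```text
t 15.65 p [ 0.4935 -0.0979  0.0384] w 0.0133 phi 13.88 F [-5.7 -6.6  5.8] M [-1.065  0.801  0.186] q6 -37.9
t 15.85 p [ 0.4935 -0.098   0.0384] w 0.0137 phi 11.08 F [-4.9 -6.2  4.5] M [-1.078  0.843  0.157] q6 -35.1
t 16.05 p [ 0.4935 -0.098   0.0384] w 0.0132 phi 8.21 F [-5.  -6.1  5.9] M [-1.068  0.773  0.191] q6 -32.2
t 16.25 p [ 0.4935 -0.098   0.0384] w 0.0133 phi 5.34 F [-5.5 -6.4  6.1] M [-1.043  0.863  0.267] q6 -29.3
t 16.45 p [ 0.4934 -0.098   0.0384] w 0.0136 phi 2.46 F [-4.6 -6.8  6. ] M [-1.052  0.78   0.279] q6 -26.4
t 16.65 p [ 0.4934 -0.098   0.0384] w 0.013 phi -0.41 F [-5.2 -5.8  6.4] M [-1.068  0.857  0.364] q6 -23.6
```

The averaged excess is about 0.11 N·m (roughly 18 N), so I stop here and release.

```bash
python3 -m crank '[{"dx":0,"dy":0,"dz":0,"ax":0,"ay":0,"az":0,"grip":0.55},{"dx":0,"dy":0,"dz":0,"ax":0,"ay":0,"az":0,"grip":0.55},{"dx":0,"dy":0,"dz":0,"ax":0,"ay":0,"az":0,"grip":0.55},{"dx":0,"dy":0,"dz":-0.2,"ax":0,"ay":0,"az":0,"grip":0.55},{"dx":0,"dy":0,"dz":-0.4,"ax":0,"ay":0,"az":0,"grip":0.55},{"dx":0,"dy":0,"dz":-0.5,"ax":0,"ay":0,"az":0,"grip":0.55},{"dx":0,"dy":0,"dz":-0.5,"ax":0,"ay":0,"az":0,"grip":0.55}]'
python3 st.py .42 .22 .2
```

```text
time_s: 17.35
ee_pos: [0.493, -0.0963, 0.199]
eef_rot: [[0.007, 1.0, -0.001], [1.0, -0.007, 0.001], [0.001, -0.001, -1.0]]
contact_force: [1.8, -0.4, -0.5]
width: 0.0384
t 17.35 p [ 0.493  -0.0963  0.199 ] w 0.0384 phi -0.43 F [ 1.8 -0.4 -0.5] M [-0.015 -0.028 -0.078] q6 -23.6
tool shift (x100mm) [ 3.157 -0.753 -0.006]
```

```bash
python3 -m crank '[{"dx":0.45,"dy":-0.11,"dz":0,"ax":0,"ay":0,"az":0,"grip":0.55},{"dx":0.45,"dy":-0.11,"dz":0,"ax":0,"ay":0,"az":0,"grip":0.55},{"dx":0.45,"dy":-0.11,"dz":0,"ax":0,"ay":0,"az":0,"grip":0.55},{"dx":0.45,"dy":-0.11,"dz":0,"ax":0,"ay":0,"az":0,"grip":0.55},{"dx":0.45,"dy":-0.11,"dz":0,"ax":0,"ay":0,"az":0,"grip":0.55},{"dx":0.45,"dy":-0.11,"dz":0,"ax":0,"ay":0,"az":0,"grip":0.55},{"dx":0.45,"dy":-0.11,"dz":0,"ax":0,"ay":0,"az":0,"grip":0.55},{"dx":0,"dy":0,"dz":0,"ax":0,"ay":0,"az":0,"grip":0.55},{"dx":0,"dy":0,"dz":0,"ax":0,"ay":0,"az":0,"grip":0.55}]' >/dev/null
python3 - <<'E'
from h import *
a=np.radians(6.35);R=np.array([[np.cos(a),-np.sin(a)],[np.sin(a),np.cos(a)]])
im,d1=arm.read_camera('side');tp,d2=arm.read_camera('top')
for n,d in(('side',d1),('top',d2)):
  for t,dd in(('before',np.load(f'/tmp/{n}0.npz')['d']),('now',d)):
    P=cloud(n,dd);b=(P[...,:2]-[.4985,-.1475])@R*1000
    for nm,lo,hi,z in(('fence',-84,-64,.0448),('jaw',-45,-3,.0448),('block',-75,-15,.0535)):
        m=(dd>0)&(abs(P[...,2]-z)<.003)&(abs(b[...,0])<(40 if nm=='block' else 22))&(b[...,1]>lo)&(b[...,1]<hi)
        if m.sum()>8: print(n,t,nm,m.sum(),np.percentile(b[m][:,1],[3,50,97]).round(1),'x',np.percentile(b[m][:,0],[3,97]).round(1))
cv2.imwrite('pics/s4.png',np.hstack([cv2.resize(im[100:220,240:360,::-1],(400,400),interpolation=cv2.INTER_CUBIC),cv2.resize(tp[170:270,270:370,::-1],(400,400),interpolation=cv2.INTER_CUBIC)]))
E
```

```text
side before fence 48 [-80.8 -72.5 -66.3] x [-20.4  20.1]
side before jaw 63 [-23.  -15.8  -8.8] x [-20.8  19.5]
top before fence 48 [-78.7 -72.1 -67.5] x [-20.7  19.3]
top before jaw 69 [-22.  -14.7  -7.8] x [-19.9  20.4]
top now fence 37 [-78.5 -73.3 -69.5] x [-21.3  19. ]
top now jaw 74 [-30.9 -23.3 -11.7] x [-20.9  20. ]
top now block 178 [-67.1 -49.8 -31. ] x [-19.8  26.4]
```

View pics/s4.png

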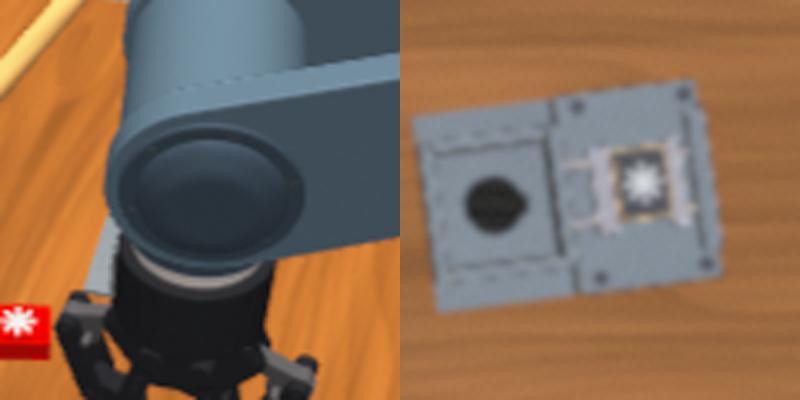

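The top crop shows the block star up between fence and jaw (around (643,182)). The fence sits about 1.2 mm further back than before, which agrees with about 20 N.

```bash
python3 -c "
from workcell import arm
print(arm.get_obs()['time_s'],arm.get_obs()['contact_force']); print(arm.job_done())"
```

```text
18.35 [-0.82437862 -0.10374556  0.08864521]
the job is handed in; nothing more can be done
None
```

I put the dark-plated star block flat, star up, in the bed's channel and let go of it. I then turned the knob about 81° clockwise until the jaw clamped the block, let go, and handed the job in at 18.35 s, with the arm clear.

**Clamping force:** the averaged knob reading was about 0.11 N·m above free. That is about 18 N, inside the 10 to 30 N range. The last top view shows the fence pushed back about 1.2 mm, which would be about 24 N, so the two roughly agree.

**Position:** the block lies level between fence and jaw, about 2–3 mm off midway along them.

**Limits of the checks:**
- **Noisy readings:** the knob readings varied by about ±0.025 N·m. At the final angle, two passes gave 0.07 and 0.14 N·m above free. I backed the knob off twice and re-approached to average them.
- **Hidden view:** the arm blocked the side camera in the last check, so the final position rests on the top camera alone.
- **Bystanders:** I did not measure the bystander objects again afterwards. The wrist showed no sign of touching any of them.

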